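# Find the rocking corner of a levelling plate and shim it

### The job

One corner of the aluminium levelling plate rocks: press down on the black pads at its corners with the closed fingertips until you find the one that dips, while all the orange shims are still standing. Then press that corner's orange shim (the one nearest its pad) down flat and leave the other three shims standing up. Only touch and press, do not pick up or push away the filter unit, the tube rack or the bottle.

Things in the scene. Friction and masses are not known exactly. Their poses are not given: they have to be found in the camera images.
- stand: Levelling stand for lab instruments, bolted to the bench: low grey tray 180 x 272 mm (its x, y), 30 mm high, with the aluminium plate inside it. Origin: centre of its underside on the bench (z = 0); z up, x across the short side, y along the long side. The stand's place and yaw (up to 0.5 rad) vary.
- plate: Aluminium plate 166 x 258 x 6 mm in the tray, top 35 mm above the bench; a bubble level 38 mm across and 5 mm high in its middle. Origin: its centre pivot, 28 mm above the bench; axes as the stand's, z its normal. It sits on a springy rubber centre mount over four hidden steel feet, one under each corner pad. One foot, at a different corner each time, is 8 mm too short.
- pad1 (a point): Centre of the top of the black rubber pad (28 mm across, 3 mm thick, top 38 mm above the bench) of the robot-side (-x), +y corner in the stand's axes: 62 mm from the plate's centre in x, 82 mm in y, over that corner's foot. If the foot is short the pad dips under a finger (about 1 N per mm, to 8 mm at about 7 N) and springs back; else it yields under 2 mm.
- pad2 (a point): Centre of the top of the black rubber pad (28 mm across, 3 mm thick, top 38 mm above the bench) of the robot-side (-x), -y corner in the stand's axes: 62 mm from the plate's centre in x, 82 mm in y, over that corner's foot. If the foot is short the pad dips under a finger (about 1 N per mm, to 8 mm at about 7 N) and springs back; else it yields under 2 mm.
- pad3 (a point): Centre of the top of the black rubber pad (28 mm across, 3 mm thick, top 38 mm above the bench) of the far (+x), +y corner in the stand's axes: 62 mm from the plate's centre in x, 82 mm in y, over that corner's foot. If the foot is short the pad dips under a finger (about 1 N per mm, to 8 mm at about 7 N) and springs back; else it yields under 2 mm.
- pad4 (a point): Centre of the top of the black rubber pad (28 mm across, 3 mm thick, top 38 mm above the bench) of the far (+x), -y corner in the stand's axes: 62 mm from the plate's centre in x, 82 mm in y, over that corner's foot. If the foot is short the pad dips under a finger (about 1 N per mm, to 8 mm at about 7 N) and springs back; else it yields under 2 mm.
- shim1 (a joint): Orange tab 50 x 20 x 4 mm, shim of pad1's corner, 50 mm from pad1 towards the middle along y. Hinge at its inner end, free end outward along x. Angle in rad: 0 = up at 0.62 rad from flat (starts 0 to 0.12), 0.62 = flat. About 1 N on the free end moves it; it stays where left. A toe under it goes through the plate: flat over the short foot, jams 0.17 rad short of flat over a sound one.
- shim1_end (a point): Where to press: on the upper face of shim1, 40 mm from its hinge, 10 mm from its free edge. About 60 mm above the bench when up. When flat: 40 mm above the bench, 62 mm from the plate's centre in x, 32 mm in y. The hinge lies 22 mm from the plate's centre in x, 38 mm above the bench.
- shim2 (a joint): Orange tab 50 x 20 x 4 mm, shim of pad2's corner, 50 mm from pad2 towards the middle along y. Hinge at its inner end, free end outward along x. Angle in rad: 0 = up at 0.62 rad from flat (starts 0 to 0.12), 0.62 = flat. About 1 N on the free end moves it; it stays where left. A toe under it goes through the plate: flat over the short foot, jams 0.17 rad short of flat over a sound one.
- shim2_end (a point): Where to press: on the upper face of shim2, 40 mm from its hinge, 10 mm from its free edge. About 60 mm above the bench when up. When flat: 40 mm above the bench, 62 mm from the plate's centre in x, 32 mm in y. The hinge lies 22 mm from the plate's centre in x, 38 mm above the bench.
- shim3 (a joint): Orange tab 50 x 20 x 4 mm, shim of pad3's corner, 50 mm from pad3 towards the middle along y. Hinge at its inner end, free end outward along x. Angle in rad: 0 = up at 0.62 rad from flat (starts 0 to 0.12), 0.62 = flat. About 1 N on the free end moves it; it stays where left. A toe under it goes through the plate: flat over the short foot, jams 0.17 rad short of flat over a sound one.
- shim3_end (a point): Where to press: on the upper face of shim3, 40 mm from its hinge, 10 mm from its free edge. About 60 mm above the bench when up. When flat: 40 mm above the bench, 62 mm from the plate's centre in x, 32 mm in y. The hinge lies 22 mm from the plate's centre in x, 38 mm above the bench.
- shim4 (a joint): Orange tab 50 x 20 x 4 mm, shim of pad4's corner, 50 mm from pad4 towards the middle along y. Hinge at its inner end, free end outward along x. Angle in rad: 0 = up at 0.62 rad from flat (starts 0 to 0.12), 0.62 = flat. About 1 N on the free end moves it; it stays where left. A toe under it goes through the plate: flat over the short foot, jams 0.17 rad short of flat over a sound one.
- shim4_end (a point): Where to press: on the upper face of shim4, 40 mm from its hinge, 10 mm from its free edge. About 60 mm above the bench when up. When flat: 40 mm above the bench, 62 mm from the plate's centre in x, 32 mm in y. The hinge lies 22 mm from the plate's centre in x, 38 mm above the bench.
- filter: Bystander, loose: clear vacuum filter unit with white collar, 80 mm across, 142 mm tall, origin under its centre, z up. Stands about 245 mm from the stand's centre on its -y side.
- rack: Bystander, loose: white tube rack 75 x 60 mm with blue-capped tubes, 51 mm tall, origin under its centre. Stands about 245 mm from the stand's centre on its +y side.
- bottle: Bystander, loose: white bottle with blue cap, 50 mm across, 95 mm tall, origin under its centre, z up. Stands beside the rack, farther from the robot.

How it is judged (in metres and radians):
On the way, in this order (a step that is already met when the one before it is completed fails the run):
1. a corner of the plate is pressed so that the plate dips clearly (more than 0.035 rad), with all shims still standing (angle between plate's own z axis and vertical above 0.035 rad and contact force between the fingers and plate above 1 N and value of joint each of shim1, shim2, shim3, shim4 below 0.25 rad), for 0.1 s.
2. the shim of the rocking corner is pressed flat (the only one that can go flat) (value of joint any of shim1, shim2, shim3, shim4 above 0.55 rad), for 0.1 s.
At the end, for the whole second after the job is handed in: The shim of the rocking corner is flat (within 0.07 rad), the other three still stand (joint below 0.25 rad), the plate is level within 0.02 rad, and filter unit, rack and bottle stand upright within 20 mm of where they were (((value of joint shim1 above 0.55 rad and value of joint each of shim2, shim3, shim4 below 0.25 rad) or (value of joint shim2 above 0.55 rad and value of joint each of shim1, shim3, shim4 below 0.25 rad) or (value of joint shim3 above 0.55 rad and value of joint each of shim1, shim2, shim4 below 0.25 rad) or (value of joint shim4 above 0.55 rad and value of joint each of shim1, shim2, shim3 below 0.25 rad)) and angle between plate's own z axis and vertical below 0.02 rad and distance of each of filter, rack, bottle from where it was at the start of the episode below 0.02 m and angle between each of filter, rack, bottle's own z axis and vertical below 0.1 rad); the robot touches nothing.
It fails at once if the filter unit, tube rack or bottle is lifted, carried, tipped or pushed more than 20 mm (distance of any of filter, rack, bottle from where it was at the start of the episode above 0.02 m or angle between any of filter, rack, bottle's own z axis and vertical above 0.3 rad).
It fails at once if a second shim is pressed down as well (value of joint each of shim1, shim2 above 0.35 rad or value of joint each of shim1, shim3 above 0.35 rad or value of joint each of shim1, shim4 above 0.35 rad or value of joint each of shim2, shim3 above 0.35 rad or value of joint each of shim2, shim4 above 0.35 rad or value of joint each of shim3, shim4 above 0.35 rad).
It also fails if it takes over 58 s, if anything falls off the work surface, if the arm or the gripper's body presses on something with over 40 N, if the wrist force passes 120 N, or if a joint passes its speed limit or range.

### The arm

A 6-joint arm with a two-finger parallel gripper is mounted at the origin on the work surface. World frame = base frame: x ahead of the robot, y to its left, z up, the work surface at z = 0. Lengths are in m, angles in degrees, forces in N, time in s.
With the tool pointing down it reaches from about 0.3 to 0.75 m from the base axis. Payload 8.5 kg.
Tool frame: the origin (TCP) lies midway between the tips of the shut fingers; the grasp point (between the pads) lies 19 mm behind it; z points along the fingers, y is the direction in which the jaws open and shut (so a half turn about z gives the same grasp; the last joint's range is limited). The gripper opens to 85 mm and grips with 20 to 120 N. Pads are 22 mm wide; open, the fingers measure 114 mm over their backs; the gripper's body (76 mm by 85 mm) begins 54 mm behind the grasp point. The pads swing forward as they close: fully open they stand 13 mm farther back than shut.
Start: joints at [60.544, 21.807, 74.336, -0, 83.858, -12.336], TCP at [0.162, 0.526, 0.231] pointing down, gripper open.
Joint ranges: [-178.18, 178.18], [-50.72, 133.34], [12.68, 142.11], [-81.47, 261.47], [9.98, 163.14], [-165.26, 165.26]. Speed limits (degrees/s): [136.94, 136.94, 180, 180, 180, 180].

### API

Orientations are given as a 3x3 rotation matrix whose columns are the frame's x, y, z axes.
In Python, from rig import status, eyes, env gives the robot as it stands. The module is installed in compiled form; this text tells all that it offers.
- The arm moves only by the tool play_rows, never from a script. Its argument "targets" is text: rows parted by semicolons, each of 5 numbers parted by spaces: the shift along the tool's x, y, z in m, then the turn about the tool's z in rad, then the closure, from 0 (fully open) to 1 (shut). A call has 1 to 5 rows; each row is the pose to reach, as a shift and turn from the pose commanded when the call began, along the tool's axes at that moment; what a row does not reach only later rows make up. A row lasts 1/10 s, in which the tool goes at most 50 mm and 8.59 degrees, less where a joint would pass 70% of its speed; a pose out of reach is approached as far as the arm can. A call with a gripper value outside its range is refused whole. The fingers move at their own pace and stop on an object; "force" is the grip in N (left out, the last holds). Time passes only in rows, so rows that repeat a pose let the fingers close. It gives the time, the measured TCP pose, the force and the opening at its end, in the units of the state.
- status.observe(): the state, without advancing time (a new reading comes with each control period).
- eyes.get_image(name): name is "scene" or "top" or "wrist"; returns a dict with "pixels" (384x512x3 uint8, red, green, blue), "range_z" (384x512 float32, m along the optical axis (not along the pixel's ray), 0 where there is no reading), "mtx" (3x3 intrinsics, pixels), "k1" (the pictures are not rectified: a ray, as slopes to the right and down, at radius r is drawn at 1 + k1 r^2 times it, then the intrinsics apply), "world_to_cam" (4x4, takes a point from world to camera coordinates); the wrist camera has in their place "T_tool_cam" (4x4, takes a point from camera to tool coordinates, whose origin is the TCP and whose axes are the flange's). Camera axes: x right, y up, looking along -z (the intrinsics and any distortion apply to the point x, -y, -z); pixel columns grow to the right and rows downward; lengths in m; the calibration is good to about 2 mm. A picture is of the moment at which its call begins: read the wrist's pose just before it.
- env.close_job(): hands the job in, once; it reports no verdict.
The state is a dict: "time_s": time; "q": joint angles; "qvel": joint speeds; "joint_efforts": joint torques, N m; "position": TCP position; "tool_rot": TCP orientation; "ft_force": force on the tool from outside, world axes, zero at the start; "wrist_torque": the same for the moment, N m; "grip_width": finger opening in m.
Only numpy, scipy, OpenCV 4.12 (cv2) and the standard library are available. Lean on these libraries where they do the work, as an engineer would, in place of code of your own. Each camera call takes 0.05 s, during which the arm holds its last target.

## Working session

There is one attempt and no reset: what is moved stays moved. The work goes in short steps, Python scripts to look and compute and a tool call to move; the robot and the scene stay as the last step left them, time stands still between calls to the robot, and variables do not carry over. Pictures are saved under pics/ and viewed, and the job is handed in when it is done.

Besides the shell and the picture viewer there is one more tool, called after "Request:" by a JSON object that holds its "method" and its "body". play_rows: Moves the arm, as the interface text tells. Its arguments: {"type":"object","properties":{"targets":{"type":"string"},"force":{"type":"number"}},"required":["targets"]}

```bash
mkdir -p pics
cat > h.py <<'E'
from rig import status, eyes, env
import numpy as np, cv2
def save(name,fn):
    im=eyes.get_image(name); cv2.imwrite('pics/'+fn,im['pixels'][:,:,::-1]); return im
def rays(im,uv):
    K=im['mtx'];k1=im['k1'];uv=np.atleast_2d(np.asarray(uv,float))
    d=np.c_[(uv[:,0]-K[0,2])/K[0,0],(uv[:,1]-K[1,2])/K[1,1]]
    s=d.copy()
    for _ in range(30): s=d/(1+k1*(s**2).sum(1,keepdims=True))
    return s
def onplane(im,uv,z):
    s=rays(im,uv);T=np.linalg.inv(im['world_to_cam'])
    v=np.c_[s[:,0],-s[:,1],-np.ones(len(s))]@T[:3,:3].T
    o=T[:3,3]; t=(z-o[2])/v[:,2]
    return o+v*t[:,None]
def proj(im,P):
    P=np.atleast_2d(P);T=im['world_to_cam'];c=P@T[:3,:3].T+T[:3,3]
    s=np.c_[c[:,0]/-c[:,2],-c[:,1]/-c[:,2]];r2=(s**2).sum(1,keepdims=True);s=s*(1+im['k1']*r2)
    K=im['mtx'];return np.c_[s[:,0]*K[0,0]+K[0,2],s[:,1]*K[1,1]+K[1,2]]
def depthpt(im,uv):
    s=rays(im,uv);uv=np.atleast_2d(uv).astype(int);z=im['range_z'][uv[:,1],uv[:,0]]
    T=np.linalg.inv(im['world_to_cam']);return (np.c_[s[:,0],-s[:,1],-np.ones(len(s))]*z[:,None])@T[:3,:3].T+T[:3,3]
E
python3 - <<'E'
from h import *
a=save('scene','s0.png');b=save('top','t0.png')
s=status.observe();print(s['time_s'],s['position'],s['tool_rot'],s['ft_force'],s['grip_width'])
E
```

```text
0.1 [0.16177092 0.52538939 0.23077525] [[-9.55687531e-01  2.94382310e-01 -6.31639149e-04]
 [ 2.94382877e-01  9.55686832e-01 -1.18326089e-03]
 [ 2.55318143e-04 -1.31677143e-03 -9.99999100e-01]] [-0.31564201 -1.13194184  0.07264537] 0.08519556461537008
```

View pics/s0.png

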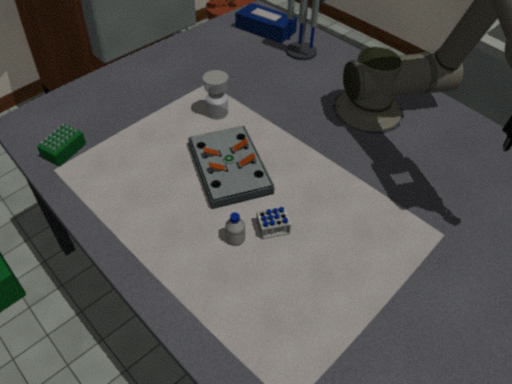

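View pics/t0.png

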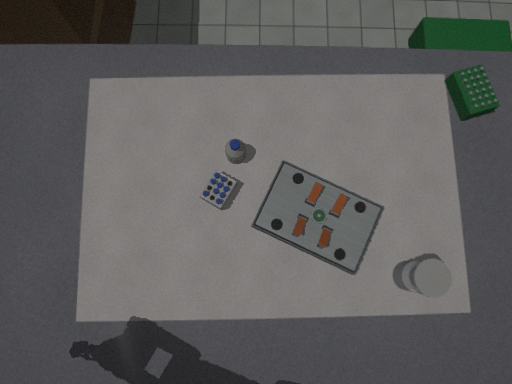

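The scene view shows the tray, with the rack and bottle on one side and the filter on the other. In the top view the pads are near (298,178), (360,207), (277,224) and (340,254), and the bubble level is at (319,215). Four orange shims lie between them. Next I measure these positions.

Run:
```python
from h import *
b=eyes.get_image('top')
g=cv2.cvtColor(b['pixels'],cv2.COLOR_RGB2GRAY)
P=[]
for name,(u,v) in zip(('3','4','1','2'),[(298,178),(360,207),(277,224),(340,254)]):
    w=g[v-9:v+10,u-9:u+10]; m=(w<65).astype(np.uint8)
    n,l,st,c=cv2.connectedComponentsWithStats(m); k=l[9,9]
    p=c[k]+[u-9,v-9]; X=onplane(b,p,.038)[0]; P.append(X); print(name,p,st[k],X,depthpt(b,p)[0])
P=np.array(P);C=P.mean(0)
mod=np.array([[62,82],[62,-82],[-62,82],[-62,-82]])/1000
q=(P-C)[:,:2]; z=(q[:,0]+1j*q[:,1])*np.conj(mod[:,0]+1j*mod[:,1]); yaw=np.angle(z.sum())
R=np.array([[np.cos(yaw),-np.sin(yaw)],[np.sin(yaw),np.cos(yaw)]])
print('C',C,'yaw',yaw,'res mm',(q-mod@R.T)*1000)
d=g; hsv=cv2.cvtColor(b['pixels'],cv2.COLOR_RGB2HSV)
m=((hsv[:,:,0]<15)&(hsv[:,:,1]>120)&(hsv[:,:,2]>80)).astype(np.uint8);m[:150]=0
n,l,st,c=cv2.connectedComponentsWithStats(m)
for k in range(1,n):
    if st[k,4]>30:
        X=onplane(b,c[k],.05)[0]; print('shim',c[k],st[k,4],R.T@(X-C)[:2])
gm=((hsv[:,:,0]>40)&(hsv[:,:,0]<85)&(hsv[:,:,1]>80)).astype(np.uint8);n,l,st,c=cv2.connectedComponentsWithStats(gm[150:300,200:400])
for k in range(1,n): print(st[k],c[k]+[200,150],onplane(b,c[k]+[200,150],.04))
s0=eyes.get_image('scene'); print('scene proj pads',proj(s0,P))
im=cv2.resize(b['pixels'][150:290,180:400],None,fx=3.6,fy=3.6,interpolation=2);cv2.imwrite('pics/t1.png',im[:,:,::-1])
print(proj(b,[[.4,0,0],[.4,-.1,0]]))
T=np.linalg.inv(s0['world_to_cam']);print(T[:3,3],np.linalg.inv(b['world_to_cam'])[:3,3])
```

```text
3 [297.90909091 178.01010101] [ 4  4 11 11 99] [ 0.62203494 -0.06276189  0.038     ] [ 0.62242476 -0.06297772  0.03620393]
4 [359.82291667 206.875     ] [ 4  4 11 11 96] [ 0.55315436 -0.21109131  0.038     ] [ 0.55324248 -0.21126608  0.0373796 ]
1 [276.44761905 223.98095238] [  3   4  12  11 105] [ 0.50997541 -0.01084198  0.038     ] [ 0.51025089 -0.01102647  0.03510024]
2 [339.22 253.83] [  3   3  11  12 100] [ 0.44129494 -0.15849302  0.038     ] [ 0.44131492 -0.15871492  0.03701124]
C [ 0.53161491 -0.11079705  0.038     ] yaw -0.4356630741857328 res mm [[-0.39353232 -0.14053388]
 [-0.06420005  0.21087708]
 [-0.03585373 -0.55006637]
 [ 0.49358609  0.47972317]]
shim [314.69934641 192.13071895] 153 [0.04483153 0.03167239]
shim [339.29936306 203.5477707 ] 157 [ 0.0450561  -0.03222184]
shim [299.14925373 226.02985075] 134 [-0.04455196  0.03171881]
shim [324.29411765 237.57352941] 136 [-0.04372782 -0.032448  ]
[113  60  12  11  76] [318.44736842 215.14473684] [[ 0.53190958 -0.11069694  0.04      ]]
scene proj pads [[216.13012281 182.79960991]
 [201.39362722 144.20384121]
 [258.8215517  172.74948214]
 [241.20700374 135.76070782]]
[[270.9044242  270.73937605]
 [312.12356048 271.11365265]]
[1.14652303 0.61893261 0.96715003] [0.42274416 0.04757496 0.95621761]
```

View pics/t1.png

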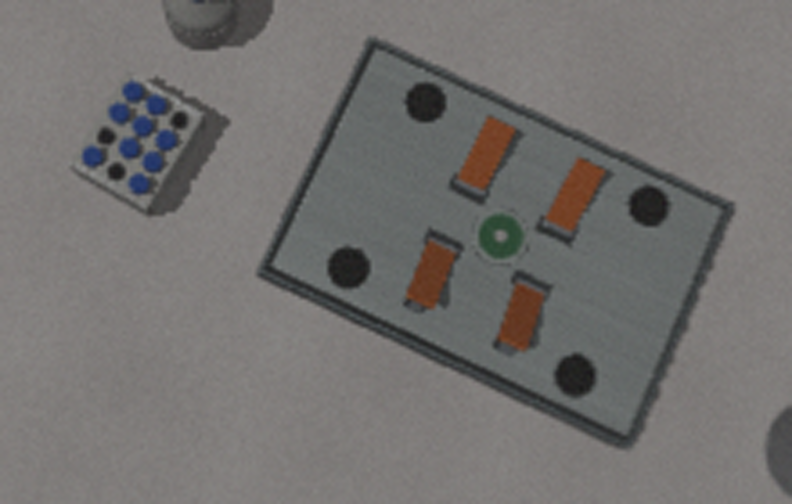

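Request:
{"method": "play_rows", "body": {"targets": "-0.03 -0.025 0 0.03 1; -0.065 -0.055 0 0.07 1; -0.1 -0.085 0 0.11 1; -0.135 -0.113 0 0.137 1; -0.163 -0.137 0 0.137 1", "force": 40}}

```text
time_s: 0.7
position: [0.2781, 0.3449, 0.2313]
tool_rot: [[-0.906, 0.423, 0.0], [0.423, 0.906, -0.0], [-0.0, -0.0, -1.0]]
ft_force: [0.2, 0.6, -0.3]
grip_width: 0.0122
```

```bash
cat >> h.py <<'E'
C=np.array([0.53161,-0.1108]);YAW=-0.43566
RS=np.array([[np.cos(YAW),-np.sin(YAW)],[np.sin(YAW),np.cos(YAW)]])
def W(x,y,z): return np.r_[C+RS@[x,y],z]
def go(T):
    s=status.observe();R=np.array(s['tool_rot']);p=np.array(s['position'])
    e=np.arctan2(R[1,1],R[0,1])-(YAW+np.pi/2)
    print('t',s['time_s'],'pos',p.round(4),'ft',np.round(s['ft_force'],2),'w',round(s['grip_width'],4),'turn needed',round(e,4),'tilt',R[:2,2].round(4))
    for t in T: print('shift',(R.T@(np.array(t)-p)).round(4))
E
python3 -c "
from h import *
go([W(-.062,.082,.231),W(-.062,.082,.1)])"
```

```text
t 0.7 pos [0.2781 0.3449 0.2313] ft [ 0.21  0.64 -0.32] w 0.0122 turn needed -0.0015 tilt [ 0.0001 -0.0002]
shift [-0.3604 -0.2236  0.0004]
shift [-0.3604 -0.2236  0.1314]
```

Request:
{"method": "play_rows", "body": {"targets": "-0.037 -0.023 0 0 1; -0.074 -0.046 0 0 1; -0.111 -0.069 0 0 1; -0.148 -0.092 0 0 1; -0.18 -0.112 0 0 1"}}

```text
time_s: 1.2
position: [0.394, 0.1673, 0.2314]
tool_rot: [[-0.906, 0.423, 0.0], [0.423, 0.906, -0.0], [-0.0, 0.0, -1.0]]
ft_force: [-0.3, 0.9, 0.1]
grip_width: -0.0003
```

Request:
{"method": "play_rows", "body": {"targets": "-0.037 -0.023 0 0 1; -0.074 -0.046 0 0 1; -0.111 -0.069 0.01 0 1; -0.148 -0.092 0.04 0 1; -0.18 -0.112 0.08 0 1"}}

```text
time_s: 1.7
position: [0.5078, -0.006, 0.1569]
tool_rot: [[-0.906, 0.423, 0.003], [0.423, 0.906, -0.001], [-0.003, 0.001, -1.0]]
ft_force: [1.4, 0.7, -0.0]
grip_width: 0.0
```

```bash
python3 -c "
from h import *
go([W(-.062,.082,.05)])"
```

```text
t 1.7 pos [ 0.5078 -0.006   0.1569] ft [ 1.41  0.74 -0.03] w 0.0 turn needed -0.0011 tilt [ 0.0034 -0.0009]
shift [-0.0035 -0.003   0.1069]
```

Request:
{"method": "play_rows", "body": {"targets": "0 0.0 0.04 0 1; 0 0 0.08 0 1; 0 0 0.1 0 1; 0 0 0.1 0 1; 0 0 0.1 0 1"}}

```text
time_s: 2.2
position: [0.5065, -0.0038, 0.0575]
tool_rot: [[-0.907, 0.422, 0.0], [0.422, 0.907, -0.0], [-0.0, 0.0, -1.0]]
ft_force: [0.8, 0.0, 0.7]
grip_width: 0.0002
```

```bash
python3 -c "
from h import *
go([W(-.062,.082,.038)])
b=save('top','t2.png');cv2.imwrite('pics/t2c.png',cv2.resize(b['pixels'][150:290,180:400],None,fx=3.6,fy=3.6)[:,:,::-1])"
```

```text
t 2.2 pos [ 0.5065 -0.0038  0.0575] ft [0.78 0.05 0.7 ] w 0.0002 turn needed -0.0001 tilt [ 0.0004 -0.0001]
shift [-0.0059 -0.0044  0.0195]
```

View pics/t2c.png

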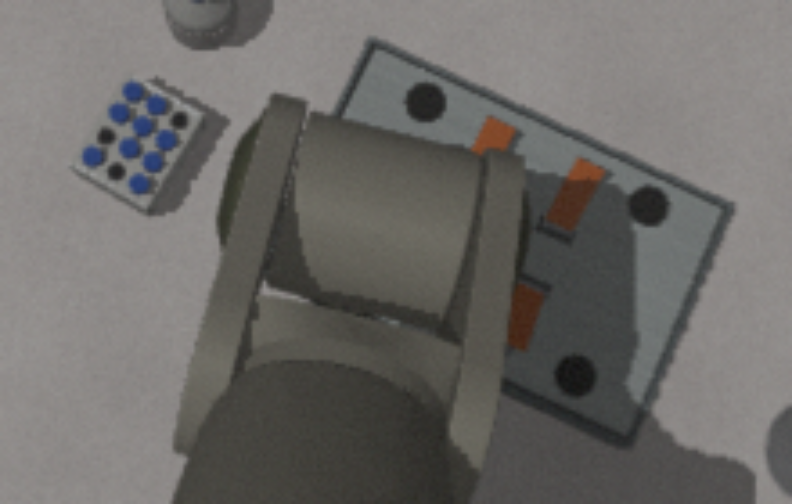

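The top view is blocked by the arm, but the shims that are visible still stand. I centre over pad1 and press gently.

Request:
{"method": "play_rows", "body": {"targets": "-0.006 -0.004 0.005 0 1; -0.006 -0.004 0.01 0 1; -0.006 -0.004 0.016 0 1; -0.006 -0.004 0.018 0 1; -0.006 -0.004 0.018 0 1"}}

```text
time_s: 2.75
position: [0.5097, -0.0098, 0.0386]
tool_rot: [[-0.907, 0.422, -0.001], [0.422, 0.907, 0.0], [0.001, -0.0, -1.0]]
ft_force: [-1.2, -0.3, 1.0]
grip_width: 0.0002
```

Request:
{"method": "play_rows", "body": {"targets": "0 0 0.001 0 1; 0 0 0.002 0 1; 0 0 0.003 0 1; 0 0 0.003 0 1"}}

```text
time_s: 3.15
position: [0.5102, -0.0098, 0.037]
tool_rot: [[-0.907, 0.422, 0.001], [0.422, 0.907, -0.0], [-0.001, 0.0, -1.0]]
ft_force: [-2.9, 2.3, 11.7]
grip_width: -0.0001
```

Pad1 gives about 12 N for under 2 mm of travel, so it is sound. Next is pad2, lifting over the shims on the way.

Request:
{"method": "play_rows", "body": {"targets": "0 0 -0.03 0 1; 0 0 -0.065 0 1; 0 -0.03 -0.075 0 1; 0 -0.07 -0.075 0 1; 0 -0.11 -0.075 0 1"}}

```text
time_s: 3.65
position: [0.4631, -0.1105, 0.1115]
tool_rot: [[-0.907, 0.421, 0.001], [0.421, 0.907, -0.001], [-0.002, -0.0, -1.0]]
ft_force: [0.6, 0.2, -0.4]
grip_width: -0.0003
```

Request:
{"method": "play_rows", "body": {"targets": "0 -0.035 0 0 1; 0 -0.053 0 0 1; 0 -0.053 0.02 0 1; 0 -0.053 0.05 0 1; 0 -0.053 0.05 0 1"}}

```text
time_s: 4.15
position: [0.4396, -0.157, 0.0588]
tool_rot: [[-0.906, 0.423, -0.005], [0.423, 0.906, 0.003], [0.006, 0.001, -1.0]]
ft_force: [0.3, 0.6, 0.3]
grip_width: -0.0001
```

```bash
python3 -c "
from h import *
go([W(-.062,-.082,.038)])"
```

```text
t 4.15 pos [ 0.4396 -0.157   0.0588] ft [0.28 0.63 0.29] w -0.0001 turn needed -0.0007 tilt [-0.0047  0.0032]
shift [-0.002  -0.0013  0.0207]
```

Request:
{"method": "play_rows", "body": {"targets": "-0.002 -0.001 0.006 0 1; -0.002 -0.001 0.012 0 1; -0.002 -0.001 0.018 0 1; -0.002 -0.001 0.02 0 1; -0.002 -0.001 0.02 0 1"}}

```text
time_s: 4.65
position: [0.4425, -0.1594, 0.0409]
tool_rot: [[-0.907, 0.422, -0.0], [0.422, 0.907, 0.0], [0.0, 0.0, -1.0]]
ft_force: [0.6, -0.3, 0.2]
grip_width: -0.0003
```

Request:
{"method": "play_rows", "body": {"targets": "0 0 0.001 0 1; 0 0 0.002 0 1; 0 0 0.003 0 1; 0 0 0.003 0 1"}}

```text
time_s: 5.05
position: [0.4425, -0.1594, 0.0379]
tool_rot: [[-0.907, 0.422, -0.0], [0.422, 0.907, 0.0], [0.0, 0.0, -1.0]]
ft_force: [0.1, -0.7, 0.6]
grip_width: 0.0002
```

Request:
{"method": "play_rows", "body": {"targets": "0 0 0.001 0 1; 0 0 0.002 0 1; 0 0 0.0025 0 1; 0 0 0.0025 0 1"}}

```text
time_s: 5.45
position: [0.4426, -0.1596, 0.0368]
tool_rot: [[-0.907, 0.422, 0.001], [0.422, 0.907, -0.001], [-0.001, -0.001, -1.0]]
ft_force: [-5.7, 1.4, 18.7]
grip_width: 0.0002
```

Pad2 gives about 19 N, so it is sound too. Pad4 next, at tool x -0.124.

Request:
{"method": "play_rows", "body": {"targets": "0 0 -0.03 0 1; -0.02 0 -0.05 0 1; -0.06 0 -0.05 0 1; -0.1 0 -0.05 0 1; -0.124 0 -0.05 0 1"}}

```text
time_s: 5.95
position: [0.557, -0.2129, 0.0856]
tool_rot: [[-0.907, 0.422, 0.001], [0.422, 0.907, -0.001], [-0.002, -0.0, -1.0]]
ft_force: [-0.0, -0.1, 0.2]
grip_width: -0.0001
```

Request:
{"method": "play_rows", "body": {"targets": "0 0 0.015 0 1; 0 0 0.03 0 1; 0 0 0.03 0 1; 0 0 0.03 0 1"}}

```text
time_s: 6.35
position: [0.5549, -0.2118, 0.0557]
tool_rot: [[-0.907, 0.422, -0.0], [0.422, 0.907, 0.0], [0.0, 0.0, -1.0]]
ft_force: [0.0, 0.6, -0.0]
grip_width: 0.0002
```

```bash
python3 -c "
from h import *
go([W(.062,-.082,.038)])"
```

```text
t 6.35 pos [ 0.5549 -0.2118  0.0557] ft [ 0.04  0.58 -0.01] w 0.0002 turn needed -0.0002 tilt [-0.0002  0.0001]
shift [ 0.0018 -0.0003  0.0177]
```

Request:
{"method": "play_rows", "body": {"targets": "0.002 0 0.006 0 1; 0.002 0 0.012 0 1; 0.002 0 0.017 0 1; 0.002 0 0.018 0 1; 0.002 0 0.018 0 1"}}

```text
time_s: 6.85
position: [0.5531, -0.2109, 0.0376]
tool_rot: [[-0.907, 0.422, -0.0], [0.422, 0.907, 0.0], [0.0, 0.0, -1.0]]
ft_force: [-0.0, 0.3, 3.0]
grip_width: 0.0
```

Request:
{"method": "play_rows", "body": {"targets": "0 0 0.001 0 1; 0 0 0.002 0 1; 0 0 0.0025 0 1; 0 0 0.0025 0 1"}}

```text
time_s: 7.25
position: [0.5532, -0.211, 0.0369]
tool_rot: [[-0.907, 0.422, 0.001], [0.422, 0.907, -0.001], [-0.001, -0.0, -1.0]]
ft_force: [-6.2, 3.6, 18.4]
grip_width: 0.0002
```

Pad4 gives about 18 N, so it is sound. That leaves pad3, which I check by pressing.

Request:
{"method": "play_rows", "body": {"targets": "0 0 -0.03 0 1; 0 0 -0.065 0 1; 0 0.03 -0.075 0 1; 0 0.07 -0.075 0 1; 0 0.11 -0.075 0 1"}}

```text
time_s: 7.75
position: [0.6001, -0.1104, 0.1105]
tool_rot: [[-0.906, 0.423, 0.001], [0.423, 0.906, -0.0], [-0.001, 0.0, -1.0]]
ft_force: [0.3, -0.8, -0.1]
grip_width: -0.0001
```

Request:
{"method": "play_rows", "body": {"targets": "0 0.035 0 0 1; 0 0.054 0 0 1; 0 0.054 0.02 0 1; 0 0.054 0.055 0 1; 0 0.054 0.055 0 1"}}

```text
time_s: 8.25
position: [0.6201, -0.0615, 0.051]
tool_rot: [[-0.907, 0.422, -0.008], [0.422, 0.907, 0.002], [0.008, -0.001, -1.0]]
ft_force: [-0.2, 0.4, -0.2]
grip_width: 0.0001
```

```bash
python3 -c "
from h import *
go([W(.062,.082,.038)])"
```

```text
t 8.25 pos [ 0.6201 -0.0615  0.051 ] ft [-0.19  0.4  -0.19] w 0.0001 turn needed 0.0001 tilt [-0.0078  0.0023]
shift [-0.0027 -0.0001  0.013 ]
```

Request:
{"method": "play_rows", "body": {"targets": "-0.001 0 0.005 0 1; -0.001 0 0.01 0 1; -0.001 0 0.015 0 1; -0.001 0 0.017 0 1; -0.001 0 0.017 0 1"}}

```text
time_s: 8.75
position: [0.6232, -0.0628, 0.0381]
tool_rot: [[-0.906, 0.422, 0.0], [0.422, 0.906, -0.0], [-0.0, 0.0, -1.0]]
ft_force: [-1.0, -0.0, -0.4]
grip_width: -0.0002
```

Request:
{"method": "play_rows", "body": {"targets": "0 0 0.001 0 1; 0 0 0.002 0 1; 0 0 0.0025 0 1; 0 0 0.0025 0 1"}}

```text
time_s: 9.15
position: [0.6235, -0.0627, 0.0357]
tool_rot: [[-0.907, 0.422, 0.001], [0.422, 0.907, -0.0], [-0.001, 0.0, -1.0]]
ft_force: [0.8, 0.4, 2.7]
grip_width: 0.0003
```

Pad3 dips, with only 2.7 N at about 2.4 mm. I press it clearly, to about 7 mm.

Request:
{"method": "play_rows", "body": {"targets": "0 0 0.001 0 1; 0 0 0.002 0 1; 0 0 0.003 0 1; 0 0 0.004 0 1; 0 0 0.004 0 1"}}

```text
time_s: 9.65
position: [0.6237, -0.0627, 0.0317]
tool_rot: [[-0.907, 0.422, 0.001], [0.422, 0.907, -0.0], [-0.001, 0.0, -1.0]]
ft_force: [1.8, -0.3, 5.5]
grip_width: -0.0001
```

Request:
{"method": "play_rows", "body": {"targets": "0 0 0.001 0 1; 0 0 0.0015 0 1; 0 0 0.0015 0 1; 0 0 0.0015 0 1; 0 0 0.0015 0 1"}}

```text
time_s: 10.15
position: [0.6238, -0.0628, 0.0304]
tool_rot: [[-0.907, 0.422, 0.001], [0.422, 0.907, -0.0], [-0.001, 0.0, -1.0]]
ft_force: [3.6, 0.6, 6.6]
grip_width: 0.0001
```

Pad3 dipped about 7.5 mm at 6.6 N. I lift, then look at the scene before moving to shim3.

Request:
{"method": "play_rows", "body": {"targets": "0 0 -0.02 0 1; 0 0 -0.05 0 1; 0 -0.01 -0.07 0 1; 0 -0.035 -0.07 0 1; 0.001 -0.05 -0.07 0 1"}}

```text
time_s: 10.65
position: [0.6001, -0.1085, 0.0997]
tool_rot: [[-0.906, 0.422, -0.002], [0.422, 0.906, 0.0], [0.001, -0.001, -1.0]]
ft_force: [0.2, 0.4, 0.8]
grip_width: 0.0001
```

Request:
{"method": "play_rows", "body": {"targets": "0 0 0 0 1; 0 0 0 0 1; 0 0 0 0 1"}}

```text
time_s: 10.95
position: [0.6012, -0.1069, 0.0994]
tool_rot: [[-0.907, 0.422, -0.001], [0.422, 0.907, 0.001], [0.001, 0.0, -1.0]]
ft_force: [0.3, 0.4, -0.9]
grip_width: 0.0001
```

```bash
python3 -c "
from h import *
go([W(.062,.032,.075)])
b=save('scene','s3.png');cv2.imwrite('pics/s3c.png',cv2.resize(b['pixels'][100:260,150:310],None,fx=3.7,fy=3.7)[:,:,::-1])
print(((proj(b,W(.062,.032,.06))-[150,100])*3.7))"
```

```text
t 10.95 pos [ 0.6012 -0.1069  0.0994] ft [ 0.28  0.44 -0.93] w 0.0001 turn needed 0.0003 tilt [-0.0011  0.0006]
shift [-0.0006 -0.0009  0.0244]
[[225.22583556 240.00777973]]
```

View pics/s3c.png

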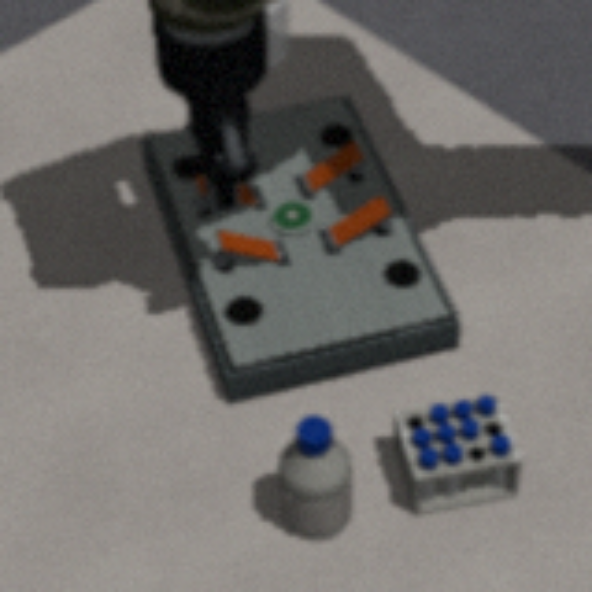

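All four shims are standing. Shim3's end is at about (230,243) in the crop and matches the projected target, with the finger above it. I press down.

Request:
{"method": "play_rows", "body": {"targets": "0 -0.001 0.01 0 1; 0 -0.001 0.02 0 1; 0 -0.001 0.026 0 1; 0 -0.001 0.03 0 1; 0 -0.001 0.034 0 1"}}

```text
time_s: 11.5
position: [0.6008, -0.1085, 0.0655]
tool_rot: [[-0.907, 0.422, -0.0], [0.422, 0.907, 0.0], [0.0, -0.0, -1.0]]
ft_force: [0.0, 1.7, 1.0]
grip_width: -0.0001
```

Request:
{"method": "play_rows", "body": {"targets": "0 0 0.004 0 1; 0 0 0.008 0 1; 0 0 0.012 0 1; 0 0 0.016 0 1; 0 0 0.018 0 1"}}

```text
time_s: 12.0
position: [0.6006, -0.1084, 0.0475]
tool_rot: [[-0.907, 0.422, -0.001], [0.422, 0.907, 0.0], [0.001, -0.0, -1.0]]
ft_force: [0.7, 0.7, 1.5]
grip_width: -0.0
```

Request:
{"method": "play_rows", "body": {"targets": "0 0 0.002 0 1; 0 0 0.004 0 1; 0 0 0.006 0 1; 0 0 0.007 0 1; 0 0 0.007 0 1"}}

```text
time_s: 12.5
position: [0.6007, -0.1085, 0.0408]
tool_rot: [[-0.907, 0.422, -0.0], [0.422, 0.907, 0.0], [0.0, -0.0, -1.0]]
ft_force: [0.0, -0.3, 0.3]
grip_width: 0.0001
```

Request:
{"method": "play_rows", "body": {"targets": "0 0 0.001 0 1; 0 0 0.002 0 1; 0 0 0.0025 0 1; 0 0 0.0025 0 1"}}

```text
time_s: 12.9
position: [0.601, -0.1086, 0.0389]
tool_rot: [[-0.907, 0.422, 0.001], [0.422, 0.907, -0.0], [-0.001, 0.0, -1.0]]
ft_force: [-0.7, 0.2, 4.0]
grip_width: 0.0
```

Request:
{"method": "play_rows", "body": {"targets": "0 0 0.001 0 1; 0 0 0.0015 0 1; 0 0 0.0015 0 1; 0 0 0.0015 0 1"}}

```text
time_s: 13.3
position: [0.6011, -0.1086, 0.0387]
tool_rot: [[-0.907, 0.422, 0.001], [0.422, 0.907, -0.001], [-0.002, -0.0, -1.0]]
ft_force: [-4.0, 1.7, 14.8]
grip_width: -0.0001
```

The force rose to 15 N against a hard stop at z = 0.0387, so the shim is flat and sitting on its foot. I retreat straight up and check.

Request:
{"method": "play_rows", "body": {"targets": "0 0 -0.01 0 1; 0 0 -0.04 0 1; 0 0 -0.08 0 1; 0 0 -0.12 0 1; 0 0 -0.16 0 1"}}

```text
time_s: 13.8
position: [0.6005, -0.1083, 0.1986]
tool_rot: [[-0.907, 0.422, -0.0], [0.422, 0.907, 0.0], [0.001, -0.0, -1.0]]
ft_force: [0.6, 0.3, 0.4]
grip_width: -0.0001
```

Request:
{"method": "play_rows", "body": {"targets": "0.04 0.02 0 0 1; 0.08 0.04 0 0 1; 0.12 0.06 0 0 1; 0.16 0.08 0 0 1; 0.2 0.1 0 0 1"}}

```text
time_s: 14.3
position: [0.4603, 0.0677, 0.197]
tool_rot: [[-0.906, 0.422, -0.0], [0.422, 0.906, 0.0], [0.0, 0.0, -1.0]]
ft_force: [0.8, 0.3, 0.2]
grip_width: 0.0
```

Request:
{"method": "play_rows", "body": {"targets": "0 0.045 0 0 1; 0 0.09 0 0 1; 0 0.135 0 0 1; 0 0.18 0 0 1; 0 0.2 0 0 1"}}

```text
time_s: 14.8
position: [0.5467, 0.251, 0.1965]
tool_rot: [[-0.908, 0.42, -0.0], [0.42, 0.908, 0.0], [0.0, 0.0, -1.0]]
ft_force: [-0.6, -0.2, 0.3]
grip_width: 0.0002
```

Request:
{"method": "play_rows", "body": {"targets": "0 0 0 0 1; 0 0 0 0 1; 0 0 0 0 1; 0 0 0 0 1; 0 0 0 0 1"}}

```text
time_s: 15.3
position: [0.5461, 0.2471, 0.1973]
tool_rot: [[-0.906, 0.423, 0.0], [0.423, 0.906, 0.0], [-0.0, 0.0, -1.0]]
ft_force: [0.4, -0.1, 0.5]
grip_width: -0.0001
```

```bash
python3 -c "
from h import *
go([])
b=save('scene','s4.png');c=save('top','t4.png')
a=cv2.resize(b['pixels'][100:260,150:310],None,fx=2.4,fy=2.4);e=cv2.resize(c['pixels'][120:280,220:400],None,fx=2.4,fy=2.4)
cv2.imwrite('pics/f4.png',np.hstack([a,e])[:,:,::-1])
for n,x,y in ((1,-1,1),(2,-1,-1),(3,1,1),(4,1,-1)):
    # heights along shim from top-view depth
    for X in (.030,.040,.050,.056):
        uv=proj(c,W(x*X,y*.032,.045 if n==3 else .05)).round(); print(n,X,depthpt(c,uv)[0][2].round(4),end=' | ')
    print()
for X in W(.062,.082,.038),W(-.062,-.082,.038),W(.062,-.082,.038),W(-.062,.082,.038): 
    u,v=proj(c,X)[0].round().astype(int); print(np.mean([depthpt(c,[u+i,v+j])[0][2] for i in (-2,-1,0,1,2) for j in (-2,-1,0,1,2)]).round(4))
"
```

```text
t 15.3 pos [0.5461 0.2471 0.1973] ft [ 0.37 -0.14  0.47] w -0.0001 turn needed -0.0011 tilt [0.0002 0.    ]
1 0.03 0.044 | 1 0.04 0.0487 | 1 0.05 0.0563 | 1 0.056 0.0604 | 
2 0.03 0.046 | 2 0.04 0.0521 | 2 0.05 0.0596 | 2 0.056 0.063 | 
3 0.03 0.0385 | 3 0.04 0.04 | 3 0.05 0.0383 | 3 0.056 0.0388 | 
4 0.03 0.0468 | 4 0.04 0.0505 | 4 0.05 0.0535 | 4 0.056 0.0579 | 
0.0377
0.0373
0.0742
0.0365
```

View pics/f4.png

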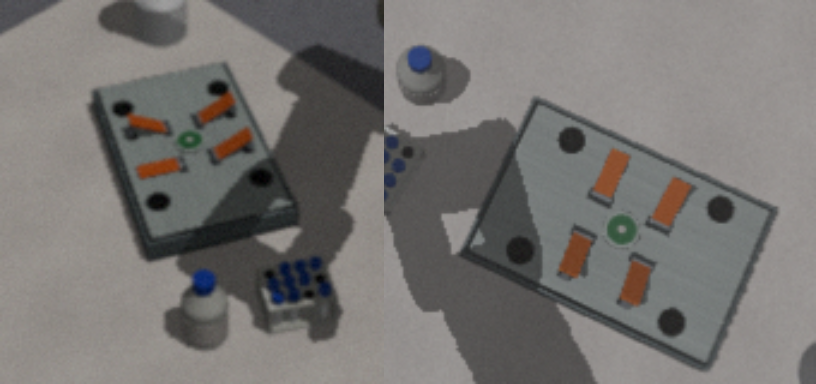

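Shim3 is flat, the other three stand, and the bottle, rack and filter look untouched. Pad4's mean height of 0.0742 looks like one dropped depth pixel. I check that, and shim4's angle, with a fit over all the orange pixels.

```bash
python3 -c "
from h import *
c=eyes.get_image('top');h=cv2.cvtColor(c['pixels'],cv2.COLOR_RGB2HSV)
m=((h[:,:,0]<15)&(h[:,:,1]>120)&(h[:,:,2]>60)&(c['range_z']>0))
v,u=np.nonzero(m);P=depthpt(c,np.c_[u,v]);L=(P[:,:2]-C)@RS
for n,x,y in ((1,-1,1),(2,-1,-1),(3,1,1),(4,1,-1)):
    k=(abs(L[:,1]-y*.032)<.009)&(x*L[:,0]>.024)&(x*L[:,0]<.075)
    p=np.polyfit(x*L[k,0],P[k,2],1);print(n,k.sum(),'joint',.62-np.arctan(p[0]))
u,v=proj(c,W(.062,-.082,.038))[0].round().astype(int)
print(np.median([depthpt(c,[u+i,v+j])[0][2] for i in (-2,-1,0,1,2) for j in (-2,-1,0,1,2)]))
"
```

```text
1 128 joint 0.11229200221186764
2 128 joint 0.08780433210456862
3 142 joint 0.6264928656063269
4 146 joint 0.10391040992081435
0.037927000358895735
```

```bash
python3 -c "
from rig import env
print(env.close_job())"
```

```text
the job is handed in; nothing more can be done
None
```

The rocking corner was pad3 (far, +y), and its shim, shim3, is now pressed flat. I handed the job in at about 15.4 s, and no verdict was reported.

- **Finding the corner:** pads 1, 2 and 4 stopped hard, giving 12–19 N for under 2 mm of travel. Pad3 dipped about 7.5 mm at 6.6 N. A picture taken just before I pressed shim3 showed all four shims still standing.
- **Pressing the shim:** shim3 went down until it hit a hard stop at about 15 N, and I then moved the arm clear.
- **Last checks:** the depth images put shim3 at about 0.63 rad (flat). Shims 1, 2 and 4 read about 0.11, 0.09 and 0.10 rad, so they are still up. All four pads read 36.5–38 mm high, so the plate is level.
- **Bystanders:** the bottle, rack and filter looked untouched in the pictures. I did not measure their positions.
- **Disagreement:** the first pad4 height came out at 74 mm, most likely from a dropped depth pixel. The median over the same patch gave 37.9 mm.

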